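Raise the board stand one notch and lean the chopping board on it

ROBOT

A 7-joint arm with a two-finger parallel gripper is mounted at the origin on the work surface; the furniture and walls round the work are solid. World frame = base frame: x ahead of the robot, y to its left, z up, the work surface at z = 0. Lengths are in m, angles in rad, forces in N, time in s.
With the tool pointing down it reaches from about 0.4 to 0.85 m from the base axis. Payload 10.4 kg.
Tool frame: the origin (TCP) lies midway between the tips of the shut fingers; the grasp point (between the pads) lies 19 mm behind it; z points along the fingers, y is the line along which they close (so a half turn about z gives the same grasp; the last joint's range is limited). The gripper opens to 85 mm and grips with 20 to 120 N. Pads are 22 mm wide; open, the fingers measure 114 mm over their backs; the gripper's body (76 mm by 85 mm) begins 54 mm behind the grasp point. The pads swing forward as they close: fully open they stand 13 mm farther back than shut.
Start: joints at [-1.221, 0.332, -0.065, 1.46, 0.022, 1.35, -0.088], TCP at [0.228, 0.582, 0.231] pointing down, gripper open.
Joint ranges: [-2.6, 2.6], [-0.5, 2.12], [-1.47, 1.34], [0.16, 2.42], [-1.27, 4.41], [0.06, 2.06], [-2.6, 2.6]. Speed limits (rad/s): [2.22, 2.22, 2.79, 2.79, 3.14, 3.14, 3.14].

INTERFACE

Orientations are given as a unit quaternion [x, y, z, w].
In Python, from workcell import get_obs, camera, camera_params, hand_in gives the robot as it stands.
- The arm moves only by the tool carry_out, never from a script. Its argument "commands" is a list that holds one entry, the list of rows, each a list of 6 numbers: the shift along the tool's x, y, z in units of 40 mm (1.0 is 40 mm), then the turn, a rotation vector about the tool's x, y, z in units of 6 degrees (1.0 is 6 degrees). In form: [[[x, y, z, ax, ay, az], ...]]. A call has 1 to 20 rows; each row shifts and turns the commanded pose from where the row before left it, along the tool's axes as they then stand; what a row does not reach is not made up. A row lasts 1/12 s, in which the tool goes at most 41.7 mm and 7.16 degrees, less where a joint would pass 70% of its speed; a pose out of reach is approached as far as the arm can. A call is refused whole if a number of a shift passes 1 or a number of a turn 1, either way. A call with a gripper value outside its range is refused whole. "hand" is the closure, from -1 (fully open) to 1 (shut), set as the call begins (left out, the last holds). The fingers move at their own pace and stop on an object; "force" is the grip in N (left out, the last holds). Time passes only in rows, so rows that do not move let the fingers close. It gives the time, the measured TCP pose, the force, the opening and the grip force at its end, in the units of the state.
- get_obs(): the state, without advancing time (a new reading comes with each control period).
- camera(name): name is "scene" or "side" or "wrist"; returns the picture (420x560x3 uint8, red, green, blue); there is no depth.
- camera_params(name): a dict with "mtx" (3x3 intrinsics, pixels), "R" (3x3) and "t" (3): a world point X has camera coordinates R X + t. Camera axes: x right, y down, z forward; pixel columns grow to the right and rows downward; lengths in m; the calibration is good to about 2 mm. A picture is of the moment at which its call begins: read the wrist's pose just before it. camera_params takes no time and is no camera call; for the wrist camera it gives the pose at the moment of the call.
- hand_in(): hands the job in; it is judged then, once.
The state is a dict: "clock": time; "joint_pos": joint angles; "joint_velocities": joint speeds; "tau": joint torques, N m; "position": TCP position; "ee_rot": TCP orientation; "ft_force": force on the tool from outside, world axes, zero at the start; "torque": the same for the moment, N m; "grip_width": opening from 0.0 (shut) to 1.0 (fully open); "grasp_force": force on a finger pad.
Only numpy, scipy, OpenCV 4.12 (cv2) and the standard library are available. Lean on these libraries where they do the work, as an engineer would, in place of code of your own. Each camera call takes 0.05 s, during which the arm holds its last target. There are 200 camera calls.

TASK

Put the chopping board that is propped against the pasta jar on the adjustable board stand. The stand is latched at its low setting, which would hold so tall a board below its middle, so first press the spring pin in flush and slide the sleeve up the post until the pin pops fully out through the other hole; then stand the board on a short end behind the front lip, centred, leaning back against the rest bar. Set it down gently, let go of it, and leave the fruit and the salt shaker where they are.

Things in the scene. Friction and masses are not known exactly. Their poses are not given: they have to be found in the camera images.
- stand: Board stand, fixed to the worktop: wooden base 146 mm deep (x), 172 wide (y), 16 thick, with a leaning metal post. Origin under the post's foot; x to the stand's back (away from the robot, give or take its yaw), y to its left, z up. A flange round the post's foot, 20 mm high, covers x -26 to 38, y -28 to 28 mm.
- lip (a point): Middle of the top inner edge of the wooden lip along the base's front: stand x = -56 mm, z = 36 mm (20 mm above the base's top). The board's foot goes behind it, on the base between stand x = -56 and -26 mm.
- post: Square steel post on the base. Origin on its axis at its foot, 18 mm above the worktop; its z axis runs up the post, which leans back 26 degrees from vertical (0.454 rad); negative x is its front side, toward the lip, y its left.
- sleeve (a joint): How far the sleeve stands up the post (m): 0 low, as found; 0.060 high. A square aluminium tube, 30 x 30 mm outside, sliding on the post; at 0 it covers 26 to 124 mm up the post (post z), its black cap to 129. It weighs 0.22 kg, has 2.5 N of friction and stays where left when unlatched. Starting it past the flush pin takes about 12 N along the post, then less.
- upper_hole (a point): Centre, on the outside, of the upper 13 mm hole in the sleeve's left (+y) wall: 15 mm left of the post's axis, 104 mm up the post with the sleeve at 0; moves with the sleeve. The pin sits in it at first. A pinch here (pads on the +y and -y faces) presses the pin flush and grips the sleeve to slide it.
- lower_hole (a point): Centre, on the outside, of the lower hole in the same wall, 60 mm below the upper one. After 60 mm of lift the pin pops out through it and locks the sleeve both ways again.
- pin (a joint): How far the spring pin is pressed in (m): 0 popped fully out, 0.007 flush with the sleeve's outside, 0.0092 under its wall. A 12 mm steel pin with a domed head, carried by the post (it does not rise with the sleeve). Spring 2.3 N when out, 5.5 N when under. Out, it locks the sleeve; once flush, the hole's edge pushes the dome under as the sleeve slides.
- pin_tip (a point): Top of the pin's dome: 104 mm up the post (post z), 22 mm to the left (+y) of the post's axis when popped out, so 7 mm proud of the sleeve.
- bar_mid (a point): Front of the rest bar at its middle: 29 mm in front of the post's axis (post x = -29 mm), 66 mm up the post with the sleeve at 0; it rises with the sleeve. The bar is fixed across the sleeve's front, 136 mm long along y, with rubber pads of 14 mm diameter at both ends.
- jar: Pasta jar with a red lid, 81 mm in diameter, 163 mm tall, fixed; origin under its centre.
- board: Plain wooden chopping board, 170 x 260 x 22 mm, 0.5 to 0.75 kg. Origin at the middle of its back large face; x along the 170 mm, y along the 260 mm, z through the thickness (0 back to 22 mm front). It starts on a short end, y up, front toward the robot, leaning back about 22 degrees (0.384 rad) on the jar's rim; its top 80 mm is clear above the jar.
- lemon: Loose lemon, 83 mm long; leave it where it lies.
- lemon2: Another loose lemon, 75 mm long, at the right; leave it where it lies.
- apple: Loose apple, 77 mm, at the left; leave it where it lies.
- avocado: Loose avocado, 89 mm long, at the left edge; leave it where it lies.
- salt: Loose salt shaker, 44 mm in diameter, 90 mm tall; leave it where it stands.

How it is judged:
By the outcome, as a careful person would: the job done as asked, in the order asked, and still so for the second after the job is handed in, with the robot touching nothing.
It also fails if it takes over 64 s, if anything falls off the work surface, if the arm or the gripper's body presses on something with over 40 N, if the wrist force passes 120 N, or if a joint passes its speed limit or range.

## Working session

There is one attempt and no reset: what is moved stays moved. The work goes in short steps, Python scripts to look and compute and a tool call to move; the robot and the scene stay as the last step left them, time stands still between calls to the robot, and variables do not carry over. Pictures are saved under pics/ and viewed, at most 10 in all, crops included, and the job is handed in when it is done.

Besides the shell and the picture viewer there is one more tool, called after "Request:" as name([rows], argument=value, ...), one row to a line, values as JSON. carry_out: Moves the arm, as the interface text tells. Its arguments: {"type":"object","properties":{"commands":{"type":"array"},"hand":{"type":"number"},"force":{"type":"number"}},"required":["commands"]}

```bash
ls; mkdir -p pics; python3 - <<'E'
from workcell import *
import cv2,numpy as np
o=get_obs()
for k in('clock','position','ee_rot','grip_width','ft_force'):print(k,o[k])
ims=[]
for n in('scene','side'):
    im=camera(n);cv2.imwrite(f'pics/{n}0.png',im[:,:,::-1]);p=camera_params(n);print(n,np.round(p['mtx'],1).tolist(),np.round(p['R'],3).tolist(),np.round(p['t'],3).tolist(),(-p['R'].T@p['t']).round(3))
E
```

```text
pics
clock 0.0
position [0.22751075 0.58171559 0.23051906]
ee_rot [ 1.85328937e-01  9.82676287e-01 -6.97553500e-04 -1.14654885e-04]
grip_width 1.0003562877814127
ft_force [0.02883618 0.47267737 0.29895281]
scene [[438.3, 0.0, 283.1], [0.0, 438.3, 202.7], [0.0, 0.0, 1.0]] [[0.731, 0.683, 0.002], [0.386, -0.411, -0.826], [-0.563, 0.605, -0.563]] [-0.356, -0.096, 1.381] [ 1.075 -0.631  0.7  ]
side [[378.9, 0.0, 285.0], [0.0, 378.9, 214.7], [0.0, 0.0, 1.0]] [[0.944, 0.33, -0.003], [0.292, -0.838, -0.462], [-0.155, 0.435, -0.887]] [-0.45, -0.073, 1.322] [ 0.651 -0.488  1.137]
```

View pics/scene0.png

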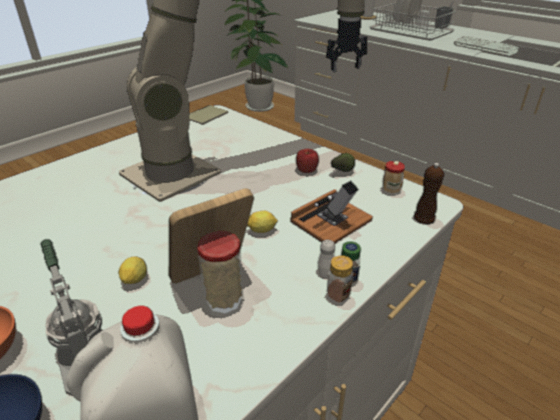

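View pics/side0.png

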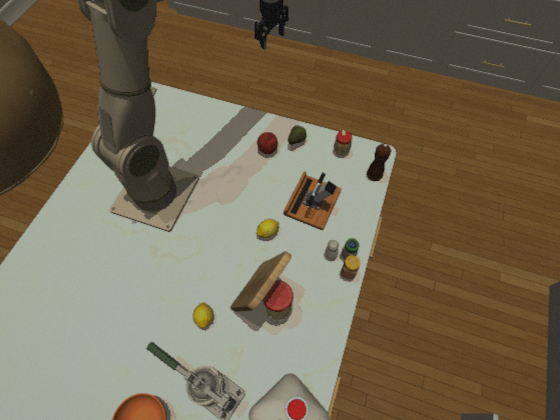

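The scene view shows the board at about (210,235) in front of the jar with its red lid at (218,245), and the stand at (332,212). In the side view the stand is at (313,200), the board at (262,285) and the lid at (279,293). Next I'll make an enlarged mosaic.

```bash
cat > h.py <<'E'
from workcell import *
import cv2,numpy as np
from scipy.spatial.transform import Rotation as Rn
def ray(p,uv):
    d=p['R'].T@np.linalg.inv(p['mtx'])@np.array([uv[0],uv[1],1.0]);c=-p['R'].T@p['t'];return c,d/np.linalg.norm(d)
def onz(p,uv,z):
    c,d=ray(p,uv);return c+d*(z-c[2])/d[2]
def tri(obs):
    A=np.zeros((3,3));b=np.zeros(3);L=[ray(p,uv) for p,uv in obs]
    for c,d in L:
        M=np.eye(3)-np.outer(d,d);A+=M;b+=M@c
    X=np.linalg.solve(A,b);return X,max(np.linalg.norm((np.eye(3)-np.outer(d,d))@(X-c)) for c,d in L)
def proj(p,X):
    x=p['mtx']@(p['R']@np.asarray(X)+p['t']);return x[:2]/x[2]
E
python3 - <<'E'
from h import *
S=cv2.imread('pics/scene0.png');D=cv2.imread('pics/side0.png');s=camera_params('scene');d=camera_params('side')
def c(im,x,y,w,h):return cv2.resize(im[y:y+h,x:x+w],(400,300),interpolation=cv2.INTER_CUBIC)
m=np.vstack([np.hstack([c(S,280,170,100,75),c(D,270,165,80,60)]),np.hstack([c(S,150,180,140,105),c(D,220,245,100,75)])])
cv2.imwrite('pics/mos.png',m)
print('stand',onz(s,(332,217),.016),onz(d,(313,203),.016))
print('lid',tri([(s,(219,244)),(d,(278,294))]), onz(d,(278,294),.163))
E
```

```text
stand [0.53129252 0.14192871 0.016     ] [0.52996733 0.13584335 0.016     ]
lid (array([ 0.53958444, -0.23624699,  0.15767936]), np.float64(0.0012998909592955323)) [ 0.54076798 -0.23643303  0.163     ]
```

View pics/mos.png

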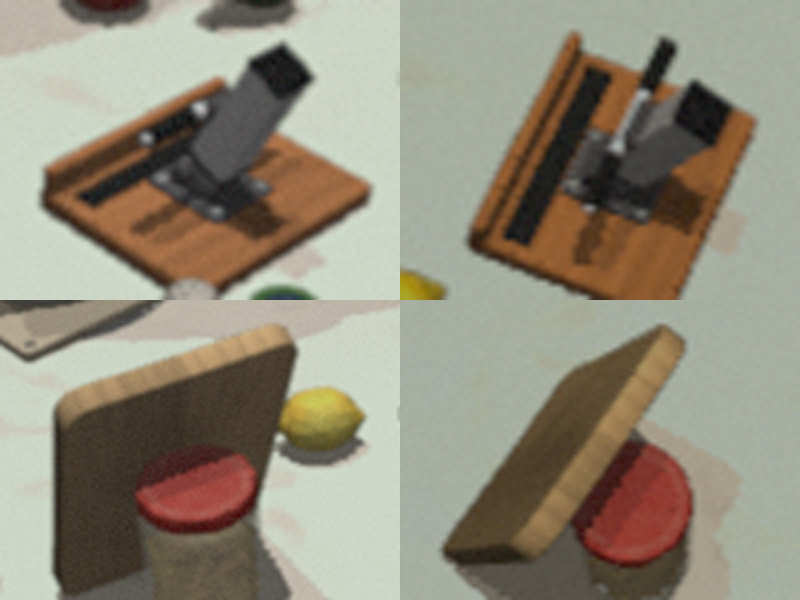

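```bash
python3 - <<'E'
from h import *
s=camera_params('scene');d=camera_params('side')
S=lambda u,v:(s,(280+u/4,170+v/4)); D=lambda u,v:(d,(270+(u-400)/5,165+v/5))
bS=lambda u,v:(s,(150+u*.35,180+(v-300)*.35)); bD=lambda u,v:(d,(220+(u-400)/4,245+(v-300)/4))
def r(n,*o):
    X,e=tri(o);print(n,X.round(4),round(e,4));return X
FL=r('lipFL',S(222,80),D(575,35));FR=r('lipFR',S(42,185),D(473,238));BL=r('BL',S(370,188),D(756,120))
print('yaw lip',np.degrees(np.arctan2(*(FL-FR)[[1,0]]))-90)
r('cap',S(281,73),D(703,115))
for n,o,z in(('FRd',D(473,238),.036),('FLd',D(575,35),.036),('BLd',D(756,120),.016),('FRs',S(42,175),.036),('FLs',S(222,80),.036),('BLs',S(370,188),.016)):print(n,onz(*o,z).round(4))
r('board top back L(y+)',bS(297,348),bD(685,345))
r('board top front L',bS(275,325),bD(662,325))
r('board top back R',bS(62,412),bD(530,560))
r('board top front R',bS(75,395),bD(446,552))
E
```

```text
lipFL [0.4675 0.2393 0.0273] 0.0
lipFR [0.4513 0.0677 0.0182] 0.0007
BL [0.6048 0.2248 0.0089] 0.0006
yaw lip -5.406252006761207
cap [0.5775 0.1441 0.1253] 0.0004
FRd [0.4548 0.0595 0.036 ]
FLd [0.469  0.2337 0.036 ]
BLd [0.6055 0.2209 0.016 ]
FRs [0.4599 0.0569 0.036 ]
FLs [0.4753 0.2281 0.036 ]
BLs [0.6094 0.2153 0.016 ]
board top back L(y+) [ 0.5471 -0.149   0.2275] 0.0004
board top front L [ 0.5287 -0.1478  0.2388] 0.0025
board top back R [ 0.5061 -0.311   0.2394] 0.0013
board top front R [ 0.4629 -0.3     0.2192] 0.023
```

```bash
cat >> h.py <<'E'
def plan(R1,p1,n=None,R0=None,p0=None):
    """constant row (units) repeated n times from the present pose to (R1,p1)"""
    o=get_obs()
    if R0 is None:R0=Rn.from_quat(o['ee_rot']).as_matrix();p0=np.array(o['position'])
    rv=Rn.from_matrix(R0.T@R1).as_rotvec();P=R0.T@(np.asarray(p1)-p0)
    if n is None:n=int(max(np.ceil(np.abs(P).max()/.038),np.ceil(np.degrees(np.abs(rv)).max()/5.9),1))
    q=Rn.from_rotvec(rv/n).as_matrix();M=sum(np.linalg.matrix_power(q,k) for k in range(n))
    row=np.r_[np.linalg.solve(M,P)/.04,np.degrees(rv/n)/6]
    print('n',n,'row',row.round(3).tolist(),'| tot mm',(P*1000).round(1),'deg',np.degrees(rv).round(2));return row,n
def down(yaw):
    """tool straight down, tool y horizontal at angle yaw (deg) from world y, nearest start attitude"""
    a=np.radians(yaw);y=np.array([-np.sin(a),np.cos(a),0]);z=np.array([0,0,-1.]);return np.c_[np.cross(y,z),y,z]
E
python3 - <<'E'
from h import *
o=get_obs();w=camera_params('wrist');R=Rn.from_quat(o['ee_rot']).as_matrix()
c=-w['R'].T@w['t'];print('cam in tool',R.T@(c-o['position']),'look',R.T@w['R'].T@[0,0,1],w['mtx'].round(1).tolist())
plan(down(-5.3),[.50,.145,.34])
E
```

```text
cam in tool [ 0.07855555 -0.00070458 -0.14174094] look [-0.30765841  0.00170849  0.95149534] [[300.5, 0.0, 278.2], [0.0, 300.5, 209.7], [0.0, 0.0, 1.0]]
n 11 row [-0.845, -0.815, -0.248, -0.001, -0.0, -0.243] | tot mm [-412.8 -307.6 -109. ] deg [-7.000e-02 -1.000e-02 -1.606e+01]
```

Request:
carry_out([
  [[-0.845, -0.815, -0.248, 0, 0, -0.243], [-0.845, -0.815, -0.248, 0, 0, -0.243], [-0.845, -0.815, -0.248, 0, 0, -0.243], [-0.845, -0.815, -0.248, 0, 0, -0.243], [-0.845, -0.815, -0.248, 0, 0, -0.243], [-0.845, -0.815, -0.248, 0, 0, -0.243], [-0.845, -0.815, -0.248, 0, 0, -0.243], [-0.845, -0.815, -0.248, 0, 0, -0.243], [-0.845, -0.815, -0.248, 0, 0, -0.243], [-0.845, -0.815, -0.248, 0, 0, -0.243], [-0.845, -0.815, -0.248, 0, 0, -0.243], [0, 0, 0, 0, 0, 0], [0, 0, 0, 0, 0, 0], [0, 0, 0, 0, 0, 0]],
])

```text
clock: 1.27
position: [0.464, 0.2031, 0.3256]
ee_rot: [0.047, 0.999, -0.0, -0.0]
ft_force: [-0.5, -0.5, -0.7]
grip_width: 1.004
grasp_force: 0.0
```

```bash
python3 - <<'E'
from h import *
import pickle
w=camera_params('wrist');im=camera('wrist');o=get_obs()
pickle.dump(w,open('w1.pkl','wb'));cv2.imwrite('pics/w1.png',im[:,:,::-1]);print(o['position'],o['clock'],down(-5.3).T@Rn.from_quat(o['ee_rot']).as_matrix())
E
```

```text
[0.46356597 0.20378186 0.32555897] 1.3167 [[ 9.99999124e-01  9.47086645e-04  9.24543790e-04]
 [-9.46953667e-04  9.99999541e-01 -1.44257315e-04]
 [-9.24679990e-04  1.43381689e-04  9.99999562e-01]]
```

View pics/w1.png

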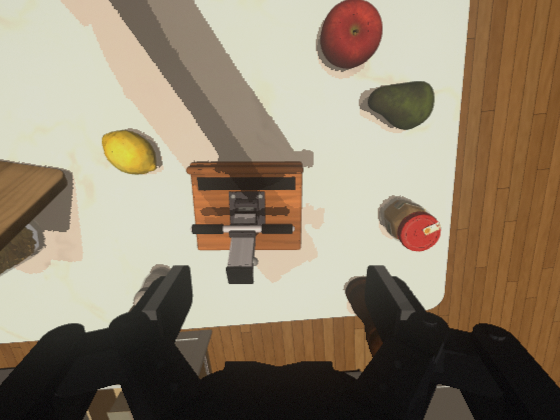

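Wrist view: the stand base spans (190–302, 163–249), the bar runs from (192,229) to (293,229), the cap is at (240,272), the pin nub at (254,261), and the lemon is at (128,151).

```bash
sed -i 's#np.abs(P).max()/.038#np.linalg.norm(P)/.040#' h.py; python3 - <<'E'
from h import *
import pickle
w=pickle.load(open('w1.pkl','rb'))
im=cv2.imread('pics/w1.png')
hsv=cv2.cvtColor(im,cv2.COLOR_BGR2HSV)
m=cv2.inRange(hsv,(3,120,60),(16,255,255));m[:, :180]=0;m[:,315:]=0;m[:150]=0;m[262:]=0
P=cv2.findNonZero(m);r=cv2.minAreaRect(P);print(r,cv2.boxPoints(r).round(1).tolist())
for n,uv,z in(('barL',(192,229),.09),('barR',(293,229),.09),('cap',(240,272),.134),('pin',(256,261),.11),('BR',(197,249.5),.016),('BL',(301.5,248),.016),('FR',(188,166),.036),('FL',(303,162.5),.036)):print(n,onz(w,uv,z).round(4))
plan(down(-5.3),[.50,.14,.26])
E
```

```text
((244.5, 205.5), (87.0, 115.0), 90.0) [[187.0, 162.0], [302.0, 162.0], [302.0, 249.0], [187.0, 249.0]]
barL [0.5235 0.0808 0.09  ]
barR [0.5361 0.2163 0.09  ]
cap [0.5699 0.1452 0.134 ]
pin [0.5689 0.1637 0.11  ]
BR [0.5872 0.0572 0.016 ]
BL [0.6004 0.229  0.016 ]
FR [0.4466 0.0741 0.036 ]
FL [0.4568 0.2394 0.036 ]
n 3 row [-0.351, -0.501, 0.546, -0.0, -0.003, 0.003] | tot mm [-42.2 -60.2  65.5] deg [-0.01 -0.05  0.05]
```

Request:
carry_out([
  [[-0.351, -0.501, 0.546, 0, 0, 0], [-0.351, -0.501, 0.546, 0, 0, 0], [-0.351, -0.501, 0.546, 0, 0, 0], [0, 0, 0, 0, 0, 0], [0, 0, 0, 0, 0, 0], [0, 0, 0, 0, 0, 0]],
])

```text
clock: 1.82
position: [0.5001, 0.1408, 0.2607]
ee_rot: [0.045, 0.999, 0.0, -0.0]
ft_force: [-0.3, 0.3, -0.5]
grip_width: 1.003
grasp_force: 0.0
```

```bash
python3 - <<'E'
from h import *
import pickle
w=camera_params('wrist');im=camera('wrist')[:,:,::-1];o=get_obs()
pickle.dump(w,open('w2.pkl','wb'));cv2.imwrite('pics/w2.png',im);print(o['position'],o['clock'])
m=cv2.imread('pics/w1.png')
A=cv2.resize(im[100:400,140:440],(600,600),interpolation=cv2.INTER_CUBIC)
B=cv2.resize(m[150:300,175:325],(200,200));B=cv2.copyMakeBorder(B,0,400,0,0,cv2.BORDER_CONSTANT)
cv2.imwrite('pics/w2m.png',np.hstack([A,B]))
E
```

```text
[0.50025107 0.14097889 0.26111576] 1.8667
```

View pics/w2m.png

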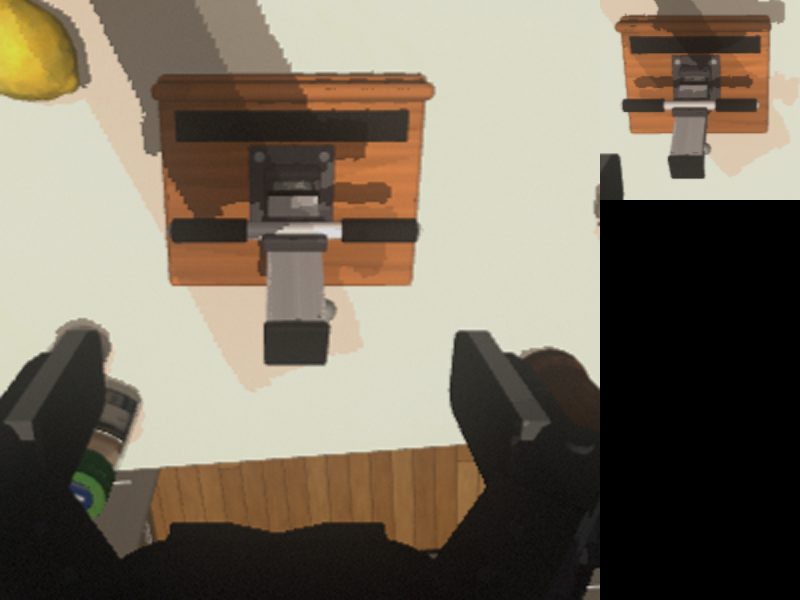

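In the close crop, the bar runs from (171,230) to (418,230), the cap spans (265–328, 322–365), the pin is at (329,310), and the rear base corners are (171,285) and (412,284).

```bash
python3 - <<'E'
from h import *
import pickle
w1=pickle.load(open('w1.pkl','rb'));w2=pickle.load(open('w2.pkl','rb'))
A=lambda u,v:(w2,(140+u/2,100+v/2));B=lambda u,v:(w1,(175+(u-600)*.75,150+v*.75))
a=np.radians(-5);x=np.array([np.cos(a),np.sin(a),0]);y=np.array([-np.sin(a),np.cos(a),0])
def f(n,o2,o1,sx,sy,z):
    X=onz(*o2,z);X1=onz(*o1,z);T,e=tri([o2,o1])
    print(n,'o from w2',(X-x*sx-y*sy).round(4)[:2],'w1',(X1-x*sx-y*sy).round(4)[:2],'tri',T.round(4),round(e,4),'expect z',z)
f('capfar',A(296.5,365),B(686,177),.070,0,.1274)
f('capnear',A(297,322),B(687,157),.041,0,.136)
f('pin',A(329,310),B(707,149),.0456,.020,.1115)
f('barR',A(171,230),B(622,105),.0065,-.068,.088)
f('barL',A(418,230),B(757,105),.0065,.068,.088)
f('BR',A(171,285),B(632,133),.0,-.086,.016)
f('BL',A(412,284),B(769,132),.0,.086,.016)
f('FR',A(153,80),B(617,22),.0,-.086,.036)
f('FL',A(434,78),B(770,17),.0,.086,.036)
b=[onz(*A(u,v),.088) for u,v in((171,230),(418,230))];d=b[1]-b[0];print('yaw',np.degrees(np.arctan2(d[1],d[0]))-90)
b=[onz(*A(u,v),.016) for u,v in((171,285),(412,284))];d=b[1]-b[0];print('yaw',np.degrees(np.arctan2(d[1],d[0]))-90)
E
```

```text
capfar o from w2 [0.5211 0.149 ] w1 [0.5193 0.1473] tri [0.5839 0.1431 0.1373] 0.0007 expect z 0.1274
capnear o from w2 [0.5206 0.1487] w1 [0.5221 0.1502] tri [0.5664 0.1452 0.128 ] 0.0007 expect z 0.136
pin o from w2 [0.5215 0.1467] w1 [0.522  0.1469] tri [0.5695 0.1627 0.1104] 0.0002 expect z 0.1115
barR o from w2 [0.5233 0.1482] w1 [0.5233 0.1478] tri [0.5229 0.0805 0.0909] 0.0001 expect z 0.088
barL o from w2 [0.5238 0.1488] w1 [0.5241 0.1489] tri [0.5364 0.216  0.088 ] 0.0001 expect z 0.088
BR o from w2 [0.5951 0.1444] w1 [0.5954 0.1461] tri [ 5.95e-01  5.50e-02 -5.00e-04] 0.0003 expect z 0.016
BL o from w2 [0.5947 0.1412] w1 [0.5947 0.1436] tri [0.609  0.2299 0.0016] 0.0001 expect z 0.016
FR o from w2 [0.4537 0.1574] w1 [0.4547 0.1593] tri [0.4475 0.0708 0.0287] 0.001 expect z 0.036
FL o from w2 [0.4526 0.1529] w1 [0.4496 0.153 ] tri [0.4594 0.2395 0.0301] 0.0014 expect z 0.036
yaw -5.179332928232029
yaw -4.931064921992757
```

```bash
python3 - <<'E'
from h import *
d=camera_params('side');s=camera_params('scene')
print('salt',tri([(s,(327,247)),(d,(333,244))]))
a,n=plan(down(-5.2),[.567,.144,.15])
R=Rn.from_quat(get_obs()['ee_rot']).as_matrix()
plan(down(-5.2),[.567,.144,.089],None,down(-5.2),np.array([.567,.144,.15]))
E
```

```text
salt (array([ 0.63494306, -0.01212896,  0.06798913]), np.float64(0.0021660683175460916))
n 4 row [-0.414, 0.056, 0.695, 0.002, 0.001, 0.001] | tot mm [-66.2   8.9 111.2] deg [0.05 0.03 0.03]
n 2 row [0.0, 0.0, 0.762, 0.0, 0.0, 0.0] | tot mm [ 0.  0. 61.] deg [0. 0. 0.]
```

Request:
carry_out([
  [[-0.414, 0.056, 0.695, 0, 0, 0], [-0.414, 0.056, 0.695, 0, 0, 0], [-0.414, 0.056, 0.695, 0, 0, 0], [-0.414, 0.056, 0.695, 0, 0, 0], [0, 0, 0.38, 0, 0, 0], [0, 0, 0.38, 0, 0, 0], [0, 0, 0.38, 0, 0, 0], [0, 0, 0.38, 0, 0, 0], [0, 0, 0, 0, 0, 0], [0, 0, 0, 0, 0, 0], [0, 0, 0, 0, 0, 0]],
])

```text
clock: 2.78
position: [0.5679, 0.143, 0.0899]
ee_rot: [0.046, 0.999, 0.001, 0.001]
ft_force: [0.3, -0.3, 0.5]
grip_width: 1.0
grasp_force: 0.0
```

Request:
carry_out([
  [[0, 0.02, 0, 0, 0, 0], [0, 0, 0, 0, 0, 0], [0, 0, 0, 0, 0, 0], [0, 0, 0, 0, 0, 0], [0, 0, 0, 0, 0, 0], [0, 0, 0, 0, 0, 0], [0, 0, 0, 0, 0, 0], [0, 0, 0, 0, 0, 0]],
], hand=1, force=60)

```text
clock: 3.45
position: [0.5678, 0.1442, 0.0891]
ee_rot: [0.046, 0.999, 0.001, 0.001]
ft_force: [0.1, 5.2, 3.2]
grip_width: 0.343
grasp_force: 62.2
```

Request:
carry_out([
  [[-0.0548, 0, -0.1123, 0, 0, 0], [-0.0548, 0, -0.1123, 0, 0, 0], [-0.0548, 0, -0.1123, 0, 0, 0], [-0.0548, 0, -0.1123, 0, 0, 0], [-0.0548, 0, -0.1123, 0, 0, 0], [-0.0548, 0, -0.1123, 0, 0, 0], [-0.0548, 0, -0.1123, 0, 0, 0], [-0.0548, 0, -0.1123, 0, 0, 0], [-0.0548, 0, -0.1123, 0, 0, 0], [-0.0548, 0, -0.1123, 0, 0, 0], [-0.0548, 0, -0.1123, 0, 0, 0], [0, 0, 0, 0, 0, 0], [0, 0, 0, 0, 0, 0]],
])

```text
clock: 4.53
position: [0.5921, 0.1419, 0.139]
ee_rot: [0.046, 0.999, 0.001, 0.001]
ft_force: [0.0, 4.3, 10.5]
grip_width: 0.345
grasp_force: 64.9
```

Request:
carry_out([
  [[-0.0183, 0, -0.0374, 0, 0, 0], [-0.0183, 0, -0.0374, 0, 0, 0], [-0.0183, 0, -0.0374, 0, 0, 0], [-0.0092, 0, -0.0187, 0, 0, 0], [-0.0092, 0, -0.0187, 0, 0, 0], [0, 0, 0, 0, 0, 0], [0, 0, 0, 0, 0, 0]],
])

```text
clock: 5.12
position: [0.5941, 0.1417, 0.1434]
ee_rot: [0.046, 0.999, 0.001, -0.0]
ft_force: [1.0, 5.8, -4.0]
grip_width: 0.344
grasp_force: 63.2
```

Request:
carry_out([
  [[-0.0183, 0, -0.0374, 0, 0, 0], [-0.0183, 0, -0.0374, 0, 0, 0], [0, 0, 0, 0, 0, 0], [0, 0, 0, 0, 0, 0]],
])

```text
clock: 5.45
position: [0.5949, 0.1417, 0.1453]
ee_rot: [0.046, 0.999, 0.0, -0.001]
ft_force: [0.9, 6.9, -10.9]
grip_width: 0.347
grasp_force: 62.7
```

```bash
python3 - <<'E'
from h import *
im=camera('wrist')[:,:,::-1];s=camera('scene')[:,:,::-1]
cv2.imwrite('pics/w3.png',np.hstack([cv2.resize(im[120:320,190:390],(400,400),interpolation=cv2.INTER_CUBIC),cv2.resize(s[140:240,290:390],(400,400),interpolation=cv2.INTER_CUBIC)]))
E
```

```text
(no output)
```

View pics/w3.png

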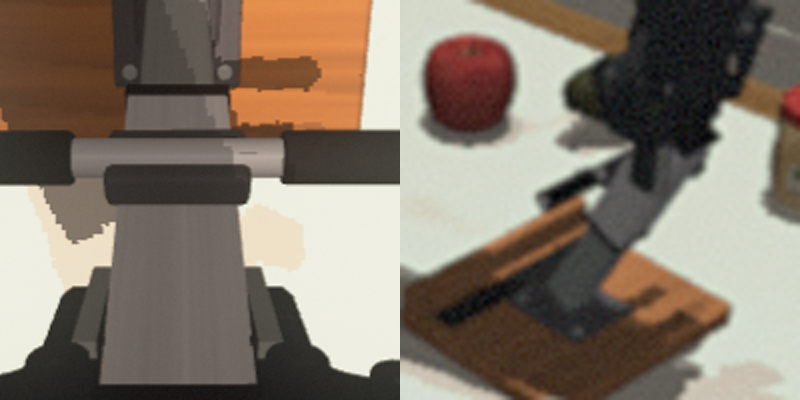

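The sleeve is up with the bar at (180,155) in the left half. The pin isn't obviously visible, so I'll project where it should appear.

```bash
cat >> h.py <<'E'
O=np.array([.522,.1482,0]);_a=np.radians(-5.2);XS=np.array([np.cos(_a),np.sin(_a),0]);YS=np.array([-np.sin(_a),np.cos(_a),0]);ZS=np.array([0,0,1.])
def st(x,y,z):return O+XS*x+YS*y+ZS*z
def po(x,y,z):
    t=np.radians(26);return st(x*np.cos(t)+z*np.sin(t),y,.018-x*np.sin(t)+z*np.cos(t))
E
python3 - <<'E'
from h import *
w=camera_params('wrist');f=lambda X:((proj(w,X)-[190,120])*2).round(1)
print('pin tip out',f(po(0,.022,.104)),'pin base',f(po(0,.015,.104)))
for s in(.058,.06,.062,.064):print(s,'bar front mid',f(po(-.029,0,.066+s)),'barL end',f(po(-.022,.068,.066+s)),'sleeve bottom front',f(po(-.015,0,.026+s)),'L',f(po(-.015,.015,.026+s)))
print(get_obs()['clock'])
E
```

```text
pin tip out [249.8 161.6] pin base [226.8 161.6]
0.058 bar front mid [178.1 128.8] barL end [444.6 150.2] sleeve bottom front [177.5  82.6] L [225.7  82.6]
0.06 bar front mid [178.1 133.9] barL end [447.1 155.4] sleeve bottom front [177.5  86.3] L [226.1  86.4]
0.062 bar front mid [178.2 139.2] barL end [449.7 160.7] sleeve bottom front [177.5  90.1] L [226.5  90.1]
0.064 bar front mid [178.2 144.6] barL end [452.4 166.1] sleeve bottom front [177.5  94. ] L [226.9  94. ]
5.55
```

Request:
carry_out([
  [[0.0183, 0, 0.0374, 0, 0, 0], [0.0183, 0, 0.0374, 0, 0, 0], [0.0183, 0, 0.0374, 0, 0, 0], [0.0183, 0, 0.0374, 0, 0, 0], [0.0183, 0, 0.0374, 0, 0, 0], [0, 0, 0, 0, 0, 0], [0, 0, 0, 0, 0, 0]],
])

```text
clock: 6.13
position: [0.5936, 0.1418, 0.142]
ee_rot: [0.046, 0.999, 0.001, 0.002]
ft_force: [-0.5, 4.7, 15.1]
grip_width: 0.344
grasp_force: 65.8
```

Request:
carry_out([
  [[-0.01, 0, -0.04, 0, 0, 0], [-0.01, 0, -0.04, 0, 0, 0], [0, 0, 0, 0, 0, 0], [0, 0, 0, 0, 0, 0]],
])

```text
clock: 6.47
position: [0.5939, 0.1418, 0.1431]
ee_rot: [0.046, 0.999, 0.001, 0.001]
ft_force: [5.6, 6.0, -1.9]
grip_width: 0.349
grasp_force: 63.7
```

Request:
carry_out([
  [[0, 0, 0, 0, 0, 0], [0, 0, 0, 0, 0, 0], [0, 0, 0, 0, 0, 0], [0, 0, 0, 0, 0, 0], [0, 0, -0.3, 0, 0, 0], [0, 0, -0.8, 0, 0, 0], [0, 0, -0.9, 0, 0, 0], [-0.1, 0.5, -0.6, 0, 0, 0], [-0.2, 0.6, -0.5, 0, 0, 0], [-0.2, 0.4, -0.4, 0, 0, 0], [0, 0, 0, 0, 0, 0], [0, 0, 0, 0, 0, 0]],
], hand=-1)

```text
clock: 7.47
position: [0.6188, 0.1988, 0.2837]
ee_rot: [0.046, 0.999, 0.0, 0.001]
ft_force: [-0.3, -0.4, -1.2]
grip_width: 1.003
grasp_force: 0.0
```

```bash
python3 - <<'E'
from h import *
w=camera_params('wrist');im=camera('wrist')[:,:,::-1]
p=proj(w,po(0,.022,.104));q=p.round().astype(int);print(get_obs()['position'],p)
x0,y0=max(q[0]-50,0),max(q[1]-50,0)
A=cv2.resize(im[y0:y0+100,x0:x0+100],(400,400),interpolation=cv2.INTER_CUBIC)
for s in(.058,.06,.062,.064):
    for y in(-.068,.068):print(s,((proj(w,po(-.022,y,.066+s))-[x0,y0])*4).round(1))
print('pin at',(p-[x0,y0])*4, 'pin base',((proj(w,po(0,.015,.104))-[x0,y0])*4))
cv2.imwrite('pics/w4.png',np.hstack([A,cv2.resize(im,(400,300))[:, :].copy() if False else cv2.copyMakeBorder(cv2.resize(im,(400,300)),0,100,0,0,cv2.BORDER_CONSTANT)]))
E
```

```text
[0.61843854 0.19748279 0.28271426] [242.18577682 145.35973903]
0.058 [-202.7  165.8]
0.058 [383.9 165.8]
0.06 [-205.5  170.4]
0.06 [384.2 170.3]
0.062 [-208.4  174.9]
0.062 [384.4 174.8]
0.064 [-211.3  179.5]
0.064 [384.6 179.4]
pin at [200.74310729 201.43895613] pin base [173.46001259 201.44427164]
```

View pics/w4.png

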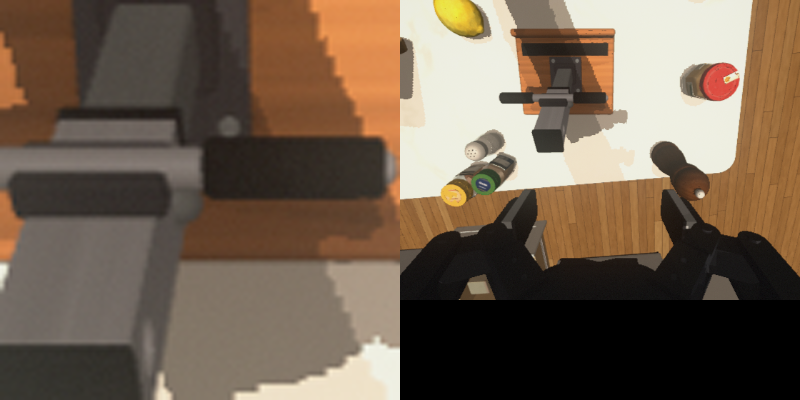

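The pin is out: a grey nub is visible at (188,205) in the left crop, beside the bar. The bar matches the 60 mm setting, so the stand is latched high. Now the board.

```bash
python3 - <<'E'
from h import *
d=camera_params('side');s=camera_params('scene')
bS=lambda u,v:(s,(150+u*.35,180+(v-300)*.35)); bD=lambda u,v:(d,(220+(u-400)/4,245+(v-300)/4))
print('BL',onz(*bS(297,348),.241),onz(*bD(685,345),.241));print('BR',onz(*bS(62,412),.241),onz(*bD(530,560),.241))
print(np.round(get_obs()['joint_pos'],2))
plan(down(-104),[.50,-.19,.37])
E
```

```text
BL [ 0.56224565 -0.16230051  0.241     ] [ 0.54841126 -0.15438586  0.241     ]
BR [ 0.50835577 -0.31088319  0.241     ] [ 0.50580048 -0.31249749  0.241     ]
[-0.64  0.37  0.35  1.33 -0.13  1.46  1.18]
n 17 row [-0.386, -0.555, -0.128, -0.0, 0.0, 0.967] | tot mm [  81.8 -396.9  -87. ] deg [-2.000e-02  3.000e-02  9.866e+01]
```

Request:
carry_out([
  [[-0.386, -0.555, -0.128, 0, 0, 0.967], [-0.386, -0.555, -0.128, 0, 0, 0.967], [-0.386, -0.555, -0.128, 0, 0, 0.967], [-0.386, -0.555, -0.128, 0, 0, 0.967], [-0.386, -0.555, -0.128, 0, 0, 0.967], [-0.386, -0.555, -0.128, 0, 0, 0.967], [-0.386, -0.555, -0.128, 0, 0, 0.967], [-0.386, -0.555, -0.128, 0, 0, 0.967], [-0.386, -0.555, -0.128, 0, 0, 0.967], [-0.386, -0.555, -0.128, 0, 0, 0.967], [-0.386, -0.555, -0.128, 0, 0, 0.967], [-0.386, -0.555, -0.128, 0, 0, 0.967], [-0.386, -0.555, -0.128, 0, 0, 0.967], [-0.386, -0.555, -0.128, 0, 0, 0.967], [-0.386, -0.555, -0.128, 0, 0, 0.967], [-0.386, -0.555, -0.128, 0, 0, 0.967], [-0.386, -0.555, -0.128, 0, 0, 0.967], [0, 0, 0, 0, 0, 0], [0, 0, 0, 0, 0, 0], [0, 0, 0, 0, 0, 0]],
])

```text
clock: 9.18
position: [0.5, -0.1895, 0.3691]
ee_rot: [0.788, 0.616, 0.0, -0.001]
ft_force: [0.9, 0.9, -0.4]
grip_width: 1.001
grasp_force: 0.0
```

```bash
python3 - <<'E'
from h import *
import pickle
w=camera_params('wrist');im=camera('wrist')[:,:,::-1];pickle.dump(w,open('w5.pkl','wb'));cv2.imwrite('pics/w5.png',im);o=get_obs();print(o['position'],np.round(o['joint_pos'],2))
E
```

```text
[ 0.50044807 -0.18903795  0.36895111] [-0.44  0.09  0.79  1.49 -0.07  1.58  0.1 ]
```

View pics/w5.png

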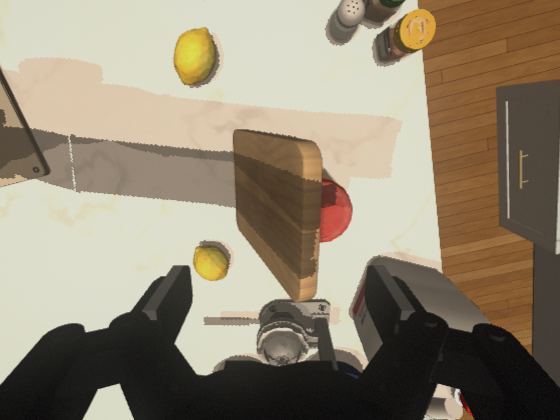

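The wrist view shows the board's top edge as a light strip, with its front edge from (302,141) to (297,297) and its back edge from (321,150) to (317,291). The lid is behind it at (330,210).

```bash
python3 - <<'E'
from h import *
import pickle
w=pickle.load(open('w5.pkl','rb'));d=camera_params('side')
fl,fr,bl,br=[onz(w,uv,z) for uv,z in(((302,141),.249),((296,298),.249),((321,150),.241),((317,291),.241))]
for n,v in zip(('fl','fr','bl','br'),(fl,fr,bl,br)):print(n,v.round(4))
e=fl-fr;print('len',np.linalg.norm(e),'yaw f',np.degrees(np.arctan2(e[1],e[0]))-90)
e=bl-br;print('len',np.linalg.norm(e),'yaw b',np.degrees(np.arctan2(e[1],e[0]))-90,'mid',((fl+fr)/2).round(4),((bl+br)/2).round(4))
print('jug cap',onz(d,(297,410),.25))
E
```

```text
fl [ 0.5333 -0.1406  0.249 ]
fr [ 0.4938 -0.2907  0.249 ]
bl [ 0.5484 -0.153   0.241 ]
br [ 0.516  -0.2931  0.241 ]
len 0.15522239139951938 yaw f -14.725402266171741
len 0.14376793857799702 yaw b -13.028975526409965 mid [ 0.5135 -0.2156  0.249 ] [ 0.5322 -0.2231  0.241 ]
jug cap [ 0.67109057 -0.47688671  0.25      ]
```

```bash
cat >> h.py <<'E'
def bR(yaw,th):
    a=np.radians(yaw);t=np.radians(th);h=np.array([np.cos(a),np.sin(a),0]);by=np.sin(t)*h+np.cos(t)*ZS;nb=np.cos(t)*h-np.sin(t)*ZS
    return np.c_[np.cross(nb,-by),nb,-by],by,nb
E
python3 - <<'E'
from h import *
R,by,nb=bR(-14.2,22);T=np.array([.523,-.222,.245]);plan(R,T+.05*by);print(R.round(3))
E
```

```text
n 4 row [-0.166, 0.373, 0.439, 0.914, 0.002, 0.013] | tot mm [-26.7  48.6  77.5] deg [21.94  0.04  0.32]
[[ 0.245  0.899 -0.363]
 [ 0.969 -0.227  0.092]
 [ 0.    -0.375 -0.927]]
```

Request:
carry_out([
  [[-0.166, 0.373, 0.439, 0.914, 0, 0.013], [-0.166, 0.373, 0.439, 0.914, 0, 0.013], [-0.166, 0.373, 0.439, 0.914, 0, 0.013], [-0.166, 0.373, 0.439, 0.914, 0, 0.013], [0, 0, 0, 0, 0, 0], [0, 0, 0, 0, 0, 0], [0, 0, 0, 0, 0, 0]],
])

```text
clock: 9.82
position: [0.5395, -0.2253, 0.2978]
ee_rot: [0.777, 0.604, -0.111, -0.14]
ft_force: [-0.7, 0.9, 0.9]
grip_width: 1.0
grasp_force: 0.0
```

```bash
python3 - <<'E'
from h import *
import pickle
w=camera_params('wrist');im=camera('wrist')[:,:,::-1];pickle.dump(w,open('w6.pkl','wb'));cv2.imwrite('pics/w6.png',im);o=get_obs();print(o['position'])
cv2.imwrite('pics/w6c.png',cv2.resize(im[50:400,120:440],None,fx=1.7,fy=1.7,interpolation=cv2.INTER_CUBIC))
E
```

```text
[ 0.53937922 -0.22533157  0.29973801]
```

View pics/w6c.png

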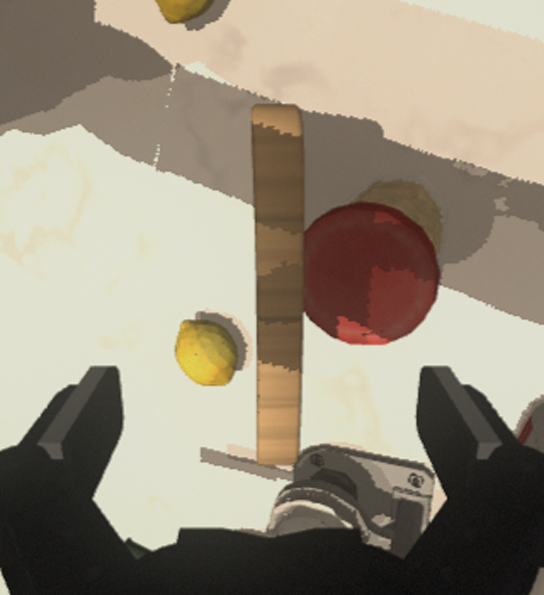

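The close view shows the top strip at u 251–303, v 105–465, with its centre line at u≈277. The fingers straddle it symmetrically, with the tips at u≈120 and 422.

```bash
python3 - <<'E'
from h import *
import pickle
w=pickle.load(open('w5.pkl','rb'));v=pickle.load(open('w6.pkl','rb'))
q=lambda a,b:(v,(120+a/1.7,50+b/1.7))
P={}
for n,a,b in(('fl',(302,141),(253,107)),('fr',(296,298),(258,463)),('bl',(321,150),(302,107)),('br',(316.5,294),(298,463))):
    X,e=tri([(w,a),q(*b)]);P[n]=X;print(n,X.round(4),round(e,4), 'z-plane',onz(*q(*b),.249 if n[0]=='f' else .241).round(4))
o=get_obs();R=Rn.from_quat(o['ee_rot']).as_matrix();p=np.array(o['position'])
T=sum(P.values())/4;print('T',T,'in tool',(R.T@(T-p)*1000).round(1))
for n in P:print(n,(R.T@(P[n]-p)*1000).round(1))
m=(onz(*q(277,110),.245),onz(*q(278,463),.245));print((R.T@(m[0]-p)*1000).round(1),(R.T@(m[1]-p)*1000).round(1))
R2,by,nb=bR(-14.2,22);print('R err deg',np.degrees(Rn.from_matrix(R.T@R2).as_rotvec()))
E
```

```text
fl [ 0.5332 -0.1423  0.2418] 0.0011 z-plane [ 0.5356 -0.144   0.249 ]
fr [ 0.493  -0.2992  0.2396] 0.0018 z-plane [ 0.4982 -0.2946  0.249 ]
bl [ 0.5498 -0.1505  0.2406] 0.0029 z-plane [ 0.5513 -0.148   0.241 ]
br [ 0.5149 -0.2974  0.2421] 0.0014 z-plane [ 0.5141 -0.3     0.241 ]
T [ 0.52272089 -0.22236469  0.24101776] in tool [-1.1  4.6 60.9]
fl [79.1 -4.7 63.4]
fr [-82.9  -4.   65.8]
bl [75.2 12.7 58.2]
br [-75.8  14.6  56.2]
[77.   4.2 56.7] [-77.8   5.5  56.5]
R err deg [ 1.62007079  0.07132368 -0.12222915]
```

```bash
python3 - <<'E'
from h import *
R,by,nb=bR(-14.2,22);T=np.array([.5225,-.2224,.2435]);plan(R,T-.034*by,6)
E
```

```text
n 6 row [-0.005, 0.015, 0.386, 0.045, 0.002, -0.003] | tot mm [-1.2  2.6 92.7] deg [ 1.62  0.07 -0.12]
```

Request:
carry_out([
  [[-0.005, 0.045, 0, 0.135, 0, 0], [0, 0.045, 0, 0.135, 0, 0], [0, 0, 0.45, 0, 0, 0], [0, 0, 0.45, 0, 0, 0], [0, 0, 0.45, 0, 0, 0], [0, 0, 0.45, 0, 0, 0], [0, 0, 0.3, 0, 0, 0], [0, 0, 0.2, 0, 0, 0], [0, 0, 0, 0, 0, 0], [0, 0, 0, 0, 0, 0], [0, 0, 0, 0, 0, 0]],
])

```text
clock: 10.78
position: [0.5095, -0.2177, 0.2124]
ee_rot: [0.775, 0.602, -0.119, -0.151]
ft_force: [-0.3, 0.0, 0.1]
grip_width: 1.001
grasp_force: 0.0
```

```bash
python3 - <<'E'
from h import *
R,by,nb=bR(-14.2,22);T=np.array([.5225,-.2224,.2435]);plan(R,T-.034*by,1);o=get_obs();print(o['position'],o['ft_force'])
E
```

```text
n 1 row [-0.034, 0.029, 0.001, -0.022, 0.012, -0.015] | tot mm [-1.4  1.2  0. ] deg [-0.13  0.07 -0.09]
[ 0.50946199 -0.21769079  0.21242841] [-0.32721102  0.03581554  0.13573234]
```

Request:
carry_out([
  [[-0.03, 0.03, 0, 0, 0, 0], [0, 0, 0, 0, 0, 0], [0, 0, 0, 0, 0, 0], [0, 0, 0, 0, 0, 0], [0, 0, 0, 0, 0, 0], [0, 0, 0, 0, 0, 0], [0, 0, 0, 0, 0, 0], [0, 0, 0, 0, 0, 0], [0, 0, 0, 0, 0, 0]],
], hand=1, force=50)

```text
clock: 11.53
position: [0.5097, -0.2191, 0.2107]
ee_rot: [0.775, 0.602, -0.119, -0.152]
ft_force: [1.4, -0.8, -0.7]
grip_width: 0.248
grasp_force: 52.5
```

```bash
cat >> h.py <<'E'
def tcp(xb,z,th,yaw=-5.2,L=.226,y=0.):
    R,by,nb=bR(yaw,th);return R,st(xb,y,z)-.011*nb+L*by
E
python3 - <<'E'
from h import *
R0,by,nb=bR(-14.2,22);p=np.array(get_obs()['position']);p1=p+[-.015,0,.115]
plan(R0,p1,5)
R2,p2=tcp(-.0345,.116,20);print(p2)
plan(R2,p2,20,R0,p1)
E
```

```text
n 5 row [-0.019, -0.284, -0.505, -0.008, 0.003, -0.004] | tot mm [  -4.   -57.  -100.9] deg [-0.23  0.09 -0.12]
[0.55432634 0.14525807 0.33213275]
n 20 row [0.462, -0.008, -0.005, -0.017, -0.027, -0.07] | tot mm [367.8 -31.7   5.9] deg [-2.   -3.23 -8.4 ]
```

Request:
carry_out([
  [[0, -0.05, -0.15, 0, 0, 0], [0, -0.11, -0.275, 0, 0, 0], [0, -0.18, -0.4, 0, 0, 0], [0, -0.25, -0.45, 0, 0, 0], [0, -0.25, -0.45, 0, 0, 0], [0, -0.25, -0.4, 0, 0, 0], [0, -0.2, -0.25, 0, 0, 0], [0, -0.1, -0.1, 0, 0, 0], [0, 0, 0, 0, 0, 0], [0, 0, 0, 0, 0, 0]],
])

```text
clock: 12.37
position: [0.4961, -0.2152, 0.3229]
ee_rot: [0.775, 0.602, -0.119, -0.152]
ft_force: [0.1, -0.6, -6.3]
grip_width: 0.246
grasp_force: 51.7
```

```bash
python3 - <<'E'
from h import *
o=get_obs();print(o['position'],o['ft_force'],o['torque'])
R2,p2=tcp(-.0345,.116,20);plan(R2,p2,17)
im=camera('scene')[:,:,::-1];cv2.imwrite('pics/s2.png',im)
im=camera('side')[:,:,::-1];cv2.imwrite('pics/d2.png',im)
E
```

```text
[ 0.49607246 -0.21515847  0.32288519] [ 0.0535316  -0.55418446 -6.31933953] [-0.24523021 -1.02605989  0.0525214 ]
n 17 row [0.537, -0.012, -0.01, -0.022, -0.031, -0.083] | tot mm [363.6 -33.7   3.1] deg [-2.26 -3.18 -8.5 ]
```

Request:
carry_out([
  [[0.268, -0.006, -0.005, -0.011, -0.015, -0.042], [0.537, -0.012, -0.01, -0.022, -0.031, -0.083], [0.537, -0.012, -0.01, -0.022, -0.031, -0.083], [0.537, -0.012, -0.01, -0.022, -0.031, -0.083], [0.537, -0.012, -0.01, -0.022, -0.031, -0.083], [0.537, -0.012, -0.01, -0.022, -0.031, -0.083], [0.537, -0.012, -0.01, -0.022, -0.031, -0.083], [0.537, -0.012, -0.01, -0.022, -0.031, -0.083], [0.537, -0.012, -0.01, -0.022, -0.031, -0.083], [0.537, -0.012, -0.01, -0.022, -0.031, -0.083], [0.537, -0.012, -0.01, -0.022, -0.031, -0.083], [0.537, -0.012, -0.01, -0.022, -0.031, -0.083], [0.537, -0.012, -0.01, -0.022, -0.031, -0.083], [0.537, -0.012, -0.01, -0.022, -0.031, -0.083], [0.537, -0.012, -0.01, -0.022, -0.031, -0.083], [0.537, -0.012, -0.01, -0.022, -0.031, -0.083], [0.537, -0.012, -0.01, -0.022, -0.031, -0.083], [0.268, -0.006, -0.005, -0.011, -0.015, -0.042], [0, 0, 0, 0, 0, 0], [0, 0, 0, 0, 0, 0]],
])

```text
clock: 14.13
position: [0.5543, 0.1451, 0.3318]
ee_rot: [0.727, 0.664, -0.118, -0.128]
ft_force: [0.0, 0.1, -5.8]
grip_width: 0.245
grasp_force: 51.8
```

```bash
python3 - <<'E'
from h import *
o=get_obs();print(o['position'],o['ft_force'],o['torque'],o['clock'])
R2,p2=tcp(-.0345,.116,20);plan(R2,p2,1)
S=camera('scene')[:,:,::-1];D=camera('side')[:,:,::-1];cv2.imwrite('pics/s3.png',S);cv2.imwrite('pics/d3.png',D)
R=Rn.from_quat(o['ee_rot']).as_matrix();p=np.array(o['position'])
def corners():
    # back face corners bottom/top, tool frame: x +-85, y 11, z 226 / -34
    return {(sx,l,y):p+R@np.array([sx*.085,y,l]) for sx in(-1,1) for l in(.226,-.034) for y in(-.011,.011)}
A=cv2.resize(S[100:260,230:430],(400,320),interpolation=cv2.INTER_CUBIC);B=cv2.resize(D[110:270,220:420],(400,320),interpolation=cv2.INTER_CUBIC)
for k,X in corners().items():
    print(k,((proj(camera_params('scene'),X)-[230,100])*2).round(0),((proj(camera_params('side'),X)-[220,110])*2).round(0)+[400,0])
W=cv2.resize(camera('wrist')[:,:,::-1],(373,280));cv2.imwrite('pics/m3.png',np.vstack([np.hstack([A,B]),np.hstack([W,np.zeros((280,427,3),np.uint8)])]))
E
```

```text
[0.55425585 0.14513298 0.33184156] [ 0.03714449  0.06455425 -5.84308084] [-0.01133894 -0.9339888  -0.02712451] 14.1333
n 1 row [0.003, -0.001, -0.007, -0.009, 0.012, -0.001] | tot mm [ 0.1 -0.  -0.3] deg [-0.06  0.07 -0.01]
(-1, 0.226, -0.011) [127. 167.] [533. 175.]
(-1, 0.226, 0.011) [139. 178.] [546. 182.]
(-1, -0.034, -0.011) [190.  -1.] [599. 101.]
(-1, -0.034, 0.011) [205.  11.] [614. 111.]
(1, 0.226, -0.011) [219. 123.] [576.  93.]
(1, 0.226, 0.011) [230. 133.] [588. 100.]
(1, -0.034, -0.011) [294. -38.] [647.   6.]
(1, -0.034, 0.011) [308. -27.] [661.  15.]
```

View pics/m3.png

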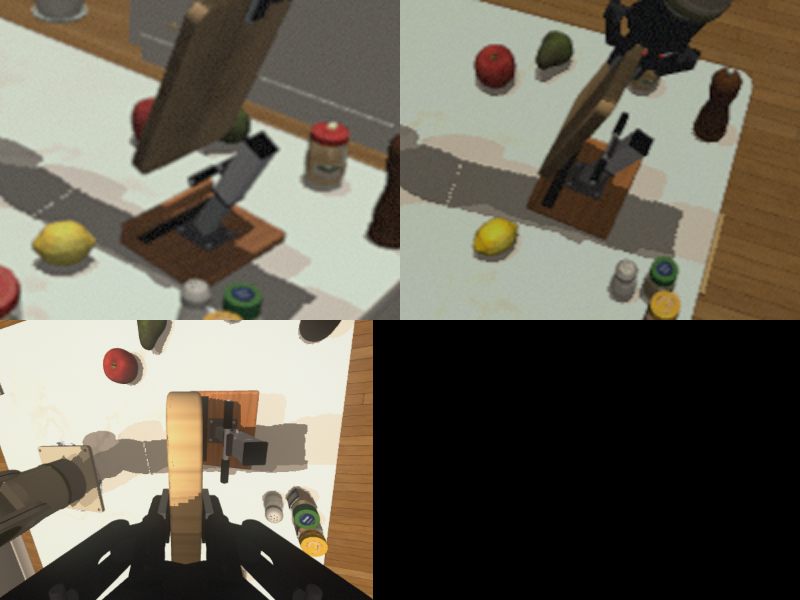

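The mosaic shows the board held squarely in front of and above the stand. Its bottom right corner is at (140,168), close to the prediction, and the lemon, apple, avocado and salt shaker have not moved. I'll insert it more upright, at 12°, which gives more slack between lip and flange, and then lean it back.

```bash
python3 - <<'E'
from h import *
R1,p1=tcp(-.0326,.056,12);plan(R1,p1,8)
print(p1,'down in tool',(R1.T@[0,0,-1]).round(3),'contact z expected',tcp(-.0326,.016,12)[1])
E
```

```text
n 8 row [0.006, -0.04, 0.185, -0.167, 0.0, -0.003] | tot mm [ 1.8 -9.3 59.9] deg [-8.01  0.01 -0.16]
[0.52561349 0.14787115 0.27934839] down in tool [0.    0.208 0.978] contact z expected [0.52561349 0.14787115 0.23934839]
```

Request:
carry_out([
  [[0.006, -0.04, 0.185, -0.167, 0, 0], [0.006, -0.04, 0.185, -0.167, 0, 0], [0.006, -0.04, 0.185, -0.167, 0, 0], [0.006, -0.04, 0.185, -0.167, 0, 0], [0.006, -0.04, 0.185, -0.167, 0, 0], [0.006, -0.04, 0.185, -0.167, 0, 0], [0.006, -0.04, 0.185, -0.167, 0, 0], [0.006, -0.04, 0.185, -0.167, 0, 0], [0, 0, 0, 0, 0, 0], [0, 0, 0, 0, 0, 0], [0, 0, 0, 0, 0, 0]],
])

```text
clock: 15.2
position: [0.5259, 0.1488, 0.2799]
ee_rot: [0.735, 0.67, -0.07, -0.077]
ft_force: [-0.5, -0.4, -5.0]
grip_width: 0.246
grasp_force: 51.7
```

```bash
python3 - <<'E'
from h import *
R1,p1=tcp(-.0326,.033,12);plan(R1,p1,6);print(get_obs()['torque'])
E
```

```text
n 6 row [-0.004, 0.019, 0.096, 0.0, -0.001, -0.002] | tot mm [-0.9  4.7 23.1] deg [ 0.   -0.02 -0.08]
[-0.03222355 -0.63015727 -0.02672754]
```

Request:
carry_out([
  [[-0.004, 0.019, 0.096, 0, 0, 0], [-0.004, 0.019, 0.096, 0, 0, 0], [-0.004, 0.019, 0.096, 0, 0, 0], [-0.004, 0.019, 0.096, 0, 0, 0], [-0.004, 0.019, 0.096, 0, 0, 0], [-0.004, 0.019, 0.096, 0, 0, 0], [0, 0, 0, 0, 0, 0], [0, 0, 0, 0, 0, 0]],
])

```text
clock: 15.87
position: [0.5252, 0.1484, 0.2557]
ee_rot: [0.735, 0.67, -0.071, -0.077]
ft_force: [-0.8, 0.5, -5.4]
grip_width: 0.245
grasp_force: 51.8
```

Request:
carry_out([
  [[0, 0.01, 0.05, 0, 0, 0], [0, 0.01, 0.05, 0, 0, 0], [0, 0.01, 0.05, 0, 0, 0], [0, 0.01, 0.05, 0, 0, 0], [0, 0, 0, 0, 0, 0], [0, 0, 0, 0, 0, 0]],
])

```text
clock: 16.37
position: [0.5252, 0.1484, 0.2476]
ee_rot: [0.735, 0.67, -0.071, -0.077]
ft_force: [-0.2, -0.3, -5.3]
grip_width: 0.247
grasp_force: 51.7
```

Request:
carry_out([
  [[0, 0.005, 0.025, 0, 0, 0], [0, 0.005, 0.025, 0, 0, 0], [0, 0.005, 0.025, 0, 0, 0], [0, 0.005, 0.025, 0, 0, 0], [0, 0.005, 0.025, 0, 0, 0], [0, 0, 0, 0, 0, 0]],
])

```text
clock: 16.87
position: [0.5251, 0.1484, 0.2424]
ee_rot: [0.735, 0.67, -0.071, -0.077]
ft_force: [-0.8, -0.7, -5.1]
grip_width: 0.241
grasp_force: 51.7
```

Request:
carry_out([
  [[0, 0.005, 0.025, 0, 0, 0], [0, 0.005, 0.025, 0, 0, 0], [0, 0, 0, 0, 0, 0]],
])

```text
clock: 17.12
position: [0.5251, 0.1484, 0.2404]
ee_rot: [0.735, 0.67, -0.071, -0.077]
ft_force: [-0.5, -0.4, -5.4]
grip_width: 0.242
grasp_force: 51.7
```

```bash
python3 - <<'E'
from h import *
R1,p1=tcp(-.0338,.018,18);plan(R1,p1,4)
R2,p2=tcp(-.0351,.018,23);plan(R2,p2,4,R1,p1)
R3,p3=tcp(-.0358,.018,25.5);plan(R3,p3,3,R2,p2)
print(p1,p2,p3)
E
```

```text
n 4 row [-0.003, 0.143, -0.01, 0.25, 0.0, -0.002] | tot mm [-0.4 22.9 -0.7] deg [ 6.    0.   -0.04]
n 4 row [-0.0, 0.116, -0.002, 0.208, 0.0, 0.0] | tot mm [-0.  18.5  0.3] deg [5. 0. 0.]
n 3 row [-0.0, 0.077, -0.001, 0.139, 0.0, 0.0] | tot mm [-0.   9.2  0. ] deg [2.5 0.  0. ]
[0.54747096 0.14588196 0.23633796] [0.56490238 0.14429558 0.23033214] [0.57335484 0.14352634 0.2267199 ]
```

Request:
carry_out([
  [[-0.003, 0.143, -0.01, 0.25, 0, 0], [-0.003, 0.143, -0.01, 0.25, 0, 0], [-0.003, 0.143, -0.01, 0.25, 0, 0], [-0.003, 0.143, -0.01, 0.25, 0, 0], [0, 0, 0, 0, 0, 0], [0, 0, 0, 0, 0, 0]],
])

```text
clock: 17.62
position: [0.5479, 0.1455, 0.236]
ee_rot: [0.73, 0.665, -0.106, -0.115]
ft_force: [0.4, 0.4, -5.5]
grip_width: 0.252
grasp_force: 51.7
```

Request:
carry_out([
  [[0, 0.116, -0.002, 0.208, 0, 0], [0, 0.116, -0.002, 0.208, 0, 0], [0, 0.116, -0.002, 0.208, 0, 0], [0, 0.116, -0.002, 0.208, 0, 0], [0, 0, 0, 0, 0, 0], [0, 0, 0, 0, 0, 0]],
])

```text
clock: 18.12
position: [0.565, 0.1442, 0.2305]
ee_rot: [0.724, 0.661, -0.134, -0.147]
ft_force: [0.7, 0.2, -5.6]
grip_width: 0.248
grasp_force: 51.8
```

Request:
carry_out([
  [[0, 0.077, -0.001, 0.139, 0, 0], [0, 0.077, -0.001, 0.139, 0, 0], [0, 0.077, -0.001, 0.139, 0, 0], [0, 0, 0, 0, 0, 0], [0, 0, 0, 0, 0, 0]],
])

```text
clock: 18.53
position: [0.5737, 0.1432, 0.2264]
ee_rot: [0.721, 0.657, -0.149, -0.163]
ft_force: [-0.2, 0.3, -5.1]
grip_width: 0.246
grasp_force: 51.8
```

Request:
carry_out([
  [[0, 0.011, 0.022, 0, 0, 0], [0, 0.011, 0.022, 0, 0, 0], [0, 0, 0, 0, 0, 0]],
])

```text
clock: 18.78
position: [0.5734, 0.1435, 0.2249]
ee_rot: [0.72, 0.657, -0.149, -0.163]
ft_force: [0.3, 0.6, -5.9]
grip_width: 0.247
grasp_force: 51.8
```

Request:
carry_out([
  [[0, 0.011, 0.022, 0, 0, 0], [0, 0.011, 0.022, 0, 0, 0], [0, 0, 0, 0, 0, 0]],
])

```text
clock: 19.03
position: [0.5735, 0.1435, 0.2228]
ee_rot: [0.72, 0.657, -0.149, -0.163]
ft_force: [0.2, -0.5, -5.0]
grip_width: 0.252
grasp_force: 51.7
```

Request:
carry_out([
  [[0, 0.011, 0.022, 0, 0, 0], [0, 0.011, 0.022, 0, 0, 0], [0, 0, 0, 0, 0, 0]],
])

```text
clock: 19.28
position: [0.5739, 0.1436, 0.2221]
ee_rot: [0.721, 0.658, -0.148, -0.163]
ft_force: [2.5, 0.2, 4.4]
grip_width: 0.246
grasp_force: 53.1
```

Request:
carry_out([
  [[0, 0.045, -0.01, 0.083, 0, 0], [0, 0.045, -0.005, 0.083, 0, 0], [0, 0, 0, 0, 0, 0]],
])

```text
clock: 19.53
position: [0.5767, 0.1433, 0.2201]
ee_rot: [0.719, 0.656, -0.155, -0.17]
ft_force: [-3.9, 0.5, 3.2]
grip_width: 0.246
grasp_force: 52.6
```

Request:
carry_out([
  [[0, 0.045, 0, 0.083, 0, 0], [0, 0, 0, 0, 0, 0], [0, 0, 0, 0, 0, 0]],
])

```text
clock: 19.78
position: [0.5774, 0.1433, 0.2193]
ee_rot: [0.718, 0.655, -0.159, -0.174]
ft_force: [-7.3, 0.9, 3.8]
grip_width: 0.245
grasp_force: 52.4
```

Request:
carry_out([
  [[0, 0, 0, 0, 0, 0], [0, 0, 0, 0, 0, 0], [0, 0, 0, 0, 0, 0], [0, 0, 0, 0, 0, 0], [0, 0, 0, 0, 0, 0]],
], hand=0)

```text
clock: 20.2
position: [0.5788, 0.1429, 0.2191]
ee_rot: [0.718, 0.655, -0.157, -0.172]
ft_force: [-0.3, 0.7, 0.1]
grip_width: 0.501
grasp_force: 0.0
```

Request:
carry_out([
  [[0, 0, -0.15, 0, 0, 0], [0, 0, -0.3, 0, 0, 0], [0, 0, -0.5, 0, 0, 0], [0, 0, -0.8, 0, 0, 0], [0, 0, -0.8, 0, 0, 0], [0, 0, -0.5, 0, 0, 0], [0, 0, 0, 0, 0, 0], [0, 0, 0, 0, 0, 0]],
])

```text
clock: 20.87
position: [0.6158, 0.1409, 0.2866]
ee_rot: [0.714, 0.656, -0.168, -0.178]
ft_force: [-0.4, -1.3, -0.2]
grip_width: 0.502
grasp_force: 0.0
```

```bash
python3 - <<'E'
from h import *
o=get_obs();print(o['clock'],o['position'],o['ft_force'])
s=camera_params('scene');d=camera_params('side');S=camera('scene')[:,:,::-1];D=camera('side')[:,:,::-1]
S3=cv2.imread('pics/s3.png');cv2.imwrite('pics/s4.png',S);cv2.imwrite('pics/d4.png',D)
w=camera_params('wrist');W=camera('wrist')[:,:,::-1];cv2.imwrite('pics/w8.png',W)
# board: light wood top edge in wrist view, compared with prediction for seated board
R,by,nb=bR(-5.2,27);B=st(-.0363,0,.016);C={}
for y,n in((.075,'L'),(-.075,'R')):
    for t in(0,.022):
        X=B+YS*y+.26*by-t*nb;print('pred top',n,t,proj(w,X).round(1),proj(s,X).round(1),proj(d,X).round(1))
for n,I in(('w',W),('s',S),('d',D)):
    h=cv2.cvtColor(I.copy(),cv2.COLOR_BGR2HSV);m=cv2.inRange(h,(10,60,40),(22,190,255))
    k,l,stt,c=cv2.connectedComponentsWithStats(cv2.morphologyEx(m,cv2.MORPH_OPEN,np.ones((3,3))))
    for i in np.argsort(-stt[1:,4])[:4]+1:
        ys,xs=np.where(l==i);r=cv2.minAreaRect(np.c_[xs,ys].astype(np.float32));print(n,stt[i].tolist(),c[i].round(1),cv2.boxPoints(r).round(0).tolist())
E
```

```text
20.8667 [0.61584436 0.14085971 0.2865954 ] [-0.3650793  -1.33411227 -0.17797271]
pred top L 0 [290.2 117.7] [384.4 137.4] [352.5 149.4]
pred top L 0.022 [252.1 117.6] [378.2 130.8] [346.6 145. ]
pred top R 0 [287.3 331.1] [341.4 157.6] [333.9 189.6]
pred top R 0.022 [257.4 330.6] [335.  150.4] [327.6 185.1]
w [486, 0, 74, 417, 20063] [532.8 226.5] [[486.0, 0.0], [559.0, 0.0], [559.0, 416.0], [486.0, 416.0]]
w [242, 104, 130, 229, 13710] [302.3 186.4] [[234.0, 329.0], [258.0, 93.0], [373.0, 105.0], [350.0, 341.0]]
w [0, 209, 105, 105, 7452] [ 46.4 254.6] [[-33.0, 240.0], [80.0, 189.0], [113.0, 263.0], [0.0, 314.0]]
w [75, 182, 82, 98, 3169] [124.5 222.8] [[74.0, 182.0], [134.0, 169.0], [159.0, 278.0], [100.0, 292.0]]
s [380, 184, 180, 236, 28101] [489.9 322.7] [[380.0, 184.0], [559.0, 184.0], [559.0, 419.0], [380.0, 419.0]]
s [191, 84, 195, 158, 5927] [307.8 160. ] [[161.0, 171.0], [209.0, 61.0], [403.0, 145.0], [355.0, 256.0]]
s [0, 123, 132, 57, 1867] [ 62.9 150.4] [[-5.0, 166.0], [128.0, 119.0], [133.0, 133.0], [0.0, 180.0]]
s [202, 261, 38, 47, 971] [220.3 282.6] [[202.0, 263.0], [236.0, 260.0], [240.0, 306.0], [205.0, 309.0]]
d [0, 0, 560, 420, 93547] [339.2 199.5] [[-65.0, 339.0], [10.0, -32.0], [612.0, 90.0], [536.0, 461.0]]
d [217, 87, 174, 48, 3261] [310.9 111.4] [[215.0, 106.0], [220.0, 80.0], [391.0, 113.0], [385.0, 140.0]]
d [284, 141, 63, 88, 2443] [317.4 190.1] [[282.0, 213.0], [322.0, 133.0], [361.0, 153.0], [321.0, 233.0]]
d [112, 189, 67, 41, 959] [142.5 212.7] [[110.0, 211.0], [121.0, 187.0], [179.0, 214.0], [168.0, 238.0]]
```

```bash
python3 - <<'E'
from h import *
w=camera_params('wrist');W=camera('wrist')[:,:,::-1].copy()
R,by,nb=bR(-5.2,27);B=st(-.0363,0,.016)
h=cv2.cvtColor(W,cv2.COLOR_BGR2HSV);m=cv2.inRange(h,(8,50,40),(24,200,255))
for y in(.085,.08,.07,-.07,-.08,-.085):print(y,proj(w,B+YS*y+.26*by-.011*nb).round(1),end=' ')
print()
for u in(262,271,280):
    r=np.where(m[60:400,u])[0]+60;print(u,r.min(),r.max(),len(r))
for v in(130,160,190,220,250,280,310,325):
    r=np.where(m[v,200:420])[0]+200;s=np.split(r,np.where(np.diff(r)>2)[0]+1);print(v,[(int(a[0]),int(a[-1])) for a in s if len(a)>3],'pred',[round(proj(w,B+YS*0+.26*by-t*nb)[0]) for t in(.022,0)])
# motion of other things between start and now: scene diff around fruit/salt
S0=cv2.imread('pics/scene0.png');D0=cv2.imread('pics/side0.png');S=cv2.imread('pics/s4.png');D=cv2.imread('pics/d4.png')
def cen(I,lo,hi,box):
    x,y,a,b=box;k=cv2.inRange(cv2.cvtColor(I[y:b,x:a],cv2.COLOR_BGR2HSV),lo,hi);M=cv2.moments(k,True);return (round(M['m10']/M['m00']+x,1),round(M['m01']/M['m00']+y,1))
for n,lo,hi,b0,b1 in(('lemon',(22,120,60),(32,255,255),(240,200,285,240),(250,212,285,244)),('lemon2',(22,120,60),(32,255,255),(110,245,155,290),(185,298,222,332)),('apple',(0,130,40),(6,255,255),(290,140,325,180),(250,125,285,160)),('avocado',(25,60,15),(60,255,110),(325,145,360,180),(284,120,310,150)),('salt',(0,0,90),(179,60,255),(317,238,337,274),(325,238,341,260))):
    print(n,cen(S0,lo,hi,b0),cen(S,lo,hi,b0),cen(D0,lo,hi,b1),cen(D,lo,hi,b1))
E
```

```text
0.085 [271.   99.2] 0.08 [271.1 108.6] 0.07 [271.2 126.7] -0.07 [272.4 325.3] -0.08 [272.4 336.4] -0.085 [272.5 341.9] 
262 108 331 224
271 105 332 228
280 105 332 228
130 [(256, 370)] pred [255, 289]
160 [(257, 367)] pred [255, 289]
190 [(200, 214), (257, 290), (294, 302), (339, 419)] pred [255, 289]
220 [(200, 331), (338, 419)] pred [255, 289]
250 [(244, 298)] pred [255, 289]
280 [(249, 258), (261, 287)] pred [255, 289]
310 [(261, 287)] pred [255, 289]
325 [(261, 286)] pred [255, 289]
lemon (261.3, 221.1) (261.4, 220.8) (267.2, 228.2) (267.2, 228.0)
lemon2 (132.2, 269.9) (132.2, 269.9) (202.6, 315.2) (202.6, 315.1)
apple (306.7, 159.6) (306.8, 160.0) (267.1, 142.4) (267.0, 142.5)
avocado (344.6, 161.2) (352.2, 170.6) (296.8, 134.3) (297.1, 134.2)
salt (325.0, 255.6) (324.9, 255.6) (333.2, 246.7) (332.9, 247.7)
```

Request:
carry_out([
  [[0, 0, -0.5, 0, 0, 0], [0, 0, -0.5, 0, 0, 0], [0, 0, 0, 0, 0, 0], [0, 0, 0, 0, 0, 0], [0, 0, 0, 0, 0, 0]],
])

```text
clock: 21.48
position: [0.6206, 0.1389, 0.2996]
ee_rot: [0.716, 0.656, -0.166, -0.174]
ft_force: [0.2, -0.1, 0.1]
grip_width: 0.501
grasp_force: 0.0
```

```bash
python3 -c "
from workcell import *
print(hand_in())"
```

```text
the job is handed in; nothing more can be done
None
```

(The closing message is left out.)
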